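# Find the loaded parts tin and clamp it for marking

### The job

One of the three look-alike closed grey parts tins has a steel engine part in it; the other two hold only light packing. Lift them to feel which one is clearly heavier, set that tin down gently and centred on the aluminium plate of the blue marking station, its length pointing at the station's column, let go of it, and then swing the raised hold-down lever down until its rubber pad rests on the lid. Keep the tins upright and do not drop them, leave the two empty ones standing where they were, and do not disturb the other things on the bench.

Things in the scene. Friction and masses are not known exactly. Their poses are not given: they have to be found in the camera images.
- tin_a: one of three look-alike closed grey steel parts tins with a bright lid, 110 (own x) x 56 (own y) x 70 mm high, upright on the bench; origin at the centre of its underside. One closed piece, gripped across the 56 mm. Empty 0.17 to 0.25 kg, loaded 0.63 to 0.9 kg; which one is loaded changes from start to start
- tin_b: one of three look-alike closed grey steel parts tins with a bright lid, 110 (own x) x 56 (own y) x 70 mm high, upright on the bench; origin at the centre of its underside. One closed piece, gripped across the 56 mm. Empty 0.17 to 0.25 kg, loaded 0.63 to 0.9 kg; which one is loaded changes from start to start
- tin_c: one of three look-alike closed grey steel parts tins with a bright lid, 110 (own x) x 56 (own y) x 70 mm high, upright on the bench; origin at the centre of its underside. One closed piece, gripped across the 56 mm. Empty 0.17 to 0.25 kg, loaded 0.63 to 0.9 kg; which one is loaded changes from start to start
- plate: aluminium plate of the marking station, 150 (own x) x 100 (own y) x 8 mm, top 20 mm over the bench; origin at the centre of its underside. Own +x points to the station's blue column (110 mm wide, 166 mm high, near face 130 mm from the plate's centre). The dark base, 12 mm high, is 150 mm wide and reaches 215 mm beyond the plate's centre
- holddown (a joint): hold-down lever of the station (rad): 0 = level over the plate, pad just resting on the lid of a tin on the plate; grows as it is raised, 1.57 = upright; stops at -0.22 and 1.65. Starts raised, 1.35 to 1.55. A stiff hinge (0.08 N m) holds it up; below about 0.7 it may sink slowly by its own weight (0.12 kg)
- hinge (a point): hinge of the lever, 110 mm from the plate's centre towards the column, 125 mm over the bench; the hinge line runs along the plate's own y. At joint 0 the lever reaches from here towards the plate's own -x
- pad (a point): middle of the underside of the lever's round rubber pad, 26 mm across, 110 mm out from the hinge and 35 mm below the lever's centre line
- handle (a point): centre of the lever's black cross-bar handle at the lever's far end, 170 mm from the hinge; the round bar, 14 mm thick, runs 55 mm to either side along the plate's own y. The lever's arm, 16 mm wide and 10 mm thick, meets it at the middle: grip or push the bar well to one side, or push on the arm
- barrel: bystander: finned aluminium engine cylinder, 84 mm across, 118 mm high, upright; origin at the centre of its underside
- piston: bystander: aluminium piston, 72 mm across, 62 mm high, upright; origin at the centre of its underside
- oilcan: bystander: dark round closed can, 72 mm across, 130 mm high; origin at the centre of its underside
- screwdriver: bystander: screwdriver, 200 mm long, lying along its own x, under 35 mm high; origin under its middle
- wrench: bystander: flat wrench, 190 mm long, lying along its own x, under 15 mm high; origin under its middle

How it is judged (in metres and radians):
On the way:
1. the loaded tin stands released and centred on the plate, lengthwise towards the column, with the lever still up (contact force between plate and anything else above 4.5 N and value of joint holddown above 0.8 rad and ((x of tin_a in the frame of plate between -0.025 and 0.025 m and y of tin_a in the frame of plate between -0.025 and 0.025 m and z of tin_a in the frame of plate between 0.004 and 0.014 m and angle between the x axis of tin_a and the x axis of plate, either way round below 0.3 rad and angle between tin_a's own z axis and vertical below 0.1 rad and contact force between the fingers and tin_a below 0.2 N and linear speed of tin_a below 0.02 m/s) or (x of tin_b in the frame of plate between -0.025 and 0.025 m and y of tin_b in the frame of plate between -0.025 and 0.025 m and z of tin_b in the frame of plate between 0.004 and 0.014 m and angle between the x axis of tin_b and the x axis of plate, either way round below 0.3 rad and angle between tin_b's own z axis and vertical below 0.1 rad and contact force between the fingers and tin_b below 0.2 N and linear speed of tin_b below 0.02 m/s) or (x of tin_c in the frame of plate between -0.025 and 0.025 m and y of tin_c in the frame of plate between -0.025 and 0.025 m and z of tin_c in the frame of plate between 0.004 and 0.014 m and angle between the x axis of tin_c and the x axis of plate, either way round below 0.3 rad and angle between tin_c's own z axis and vertical below 0.1 rad and contact force between the fingers and tin_c below 0.2 N and linear speed of tin_c below 0.02 m/s))), for 0.2 s.
At the end, for the whole second after the job is handed in: loaded tin upright on the plate (over 4.5 N on it), centre within 25 mm of the plate's centre along each plate axis, length within 0.3 rad of the plate's x; lever down on its lid (joint -0.05 to 0.05); the empty tins upright within 45 mm of their starts (contact force between plate and anything else above 4.5 N and value of joint holddown between -0.05 and 0.05 rad and ((x of tin_a in the frame of plate between -0.025 and 0.025 m and y of tin_a in the frame of plate between -0.025 and 0.025 m and z of tin_a in the frame of plate between 0.004 and 0.014 m and angle between the x axis of tin_a and the x axis of plate, either way round below 0.3 rad and angle between each of tin_a, tin_b, tin_c's own z axis and vertical below 0.1 rad and contact force between the fingers and tin_a below 0.2 N and linear speed of tin_a below 0.02 m/s and distance of each of tin_b, tin_c from where it was at the start of the episode below 0.045 m) or (x of tin_b in the frame of plate between -0.025 and 0.025 m and y of tin_b in the frame of plate between -0.025 and 0.025 m and z of tin_b in the frame of plate between 0.004 and 0.014 m and angle between the x axis of tin_b and the x axis of plate, either way round below 0.3 rad and angle between each of tin_b, tin_a, tin_c's own z axis and vertical below 0.1 rad and contact force between the fingers and tin_b below 0.2 N and linear speed of tin_b below 0.02 m/s and distance of each of tin_a, tin_c from where it was at the start of the episode below 0.045 m) or (x of tin_c in the frame of plate between -0.025 and 0.025 m and y of tin_c in the frame of plate between -0.025 and 0.025 m and z of tin_c in the frame of plate between 0.004 and 0.014 m and angle between the x axis of tin_c and the x axis of plate, either way round below 0.3 rad and angle between each of tin_c, tin_a, tin_b's own z axis and vertical below 0.1 rad and contact force between the fingers and tin_c below 0.2 N and linear speed of tin_c below 0.02 m/s and distance of each of tin_a, tin_b from where it was at the start of the episode below 0.045 m))); the robot touches nothing.
It fails at once if a tin is tipped by more than 0.6 rad (angle between any of tin_a, tin_b, tin_c's own z axis and vertical above 0.6 rad).
It fails at once if a tin is dropped (falls out of the fingers faster than 0.5 m/s) ((linear speed of tin_a above 0.5 m/s and contact force between the fingers and tin_a below 0.1 N) or (linear speed of tin_b above 0.5 m/s and contact force between the fingers and tin_b below 0.1 N) or (linear speed of tin_c above 0.5 m/s and contact force between the fingers and tin_c below 0.1 N)).
It fails at once if a bystander is moved by more than 50 mm (distance of any of barrel, piston, oilcan, screwdriver, wrench from where it was at the start of the episode above 0.05 m).
It also fails if it takes over 72 s, if anything falls off the work surface, if the arm or the gripper's body presses on something with over 40 N, if the wrist force passes 120 N, or if a joint passes its speed limit or range.

### The arm

A 6-joint arm with a two-finger parallel gripper is mounted at the origin on the work surface. World frame = base frame: x ahead of the robot, y to its left, z up, the work surface at z = 0. Lengths are in m, angles in degrees, forces in N, time in s.
With the tool pointing down it reaches from about 0.3 to 0.75 m from the base axis. Payload 8.5 kg.
Tool frame: the origin (TCP) lies on the centre line of the jaws, within the pads' length; the fingertips stand 19 mm ahead of it and the grasp point (between the pads) is the TCP (env.tcp_to_tips is the z of the fingertips in the tool frame, in m); z points along the fingers, y is the line along which they close (so a half turn about z gives the same grasp; the last joint's range is limited). The gripper opens to 85 mm and grips with 20 to 120 N. Pads are 22 mm wide; open, the fingers measure 114 mm over their backs; the gripper's body (76 mm by 85 mm) begins 54 mm behind the grasp point. The pads swing forward as they close: fully open they stand 13 mm farther back than shut.
Start: joints at [-81.606, 21.807, 74.336, -0, 83.858, -12.336], TCP at [0.195, -0.514, 0.25] pointing down, gripper open.
Joint ranges: [-178.18, 178.18], [-50.72, 133.34], [12.68, 142.11], [-81.47, 261.47], [9.98, 163.14], [-165.26, 165.26]. Speed limits (degrees/s): [136.94, 136.94, 180, 180, 180, 180].

### API

Orientations are given as a 3x3 rotation matrix whose columns are the frame's x, y, z axes.
In Python, from rig import env gives the robot as it stands.
- The arm moves only by the tool servo_tool, never from a script. Its argument "steps" is a list of rows, each an object of numbers: "tx", "ty", "tz": the shift along the world's x, y, z in cm; "yaw": the turn about the world's z in degrees; "claw": the finger opening in cm, from 0 to 8.54. In form: [{"tx": .., "ty": .., "tz": .., "yaw": .., "claw": ..}, ...]. A call has 1 to 20 rows; each row shifts and turns the commanded pose from where the row before left it; what a row does not reach is not made up. A row lasts 1/10 s, in which the tool goes at most 50 mm and 8.59 degrees, less where a joint would pass 70% of its speed; a pose out of reach is approached as far as the arm can. A call with a gripper value outside its range is refused whole. The fingers move at their own pace and stop on an object; "newtons" is the grip in N (left out, the last holds). Time passes only in rows, so rows that do not move let the fingers close. It gives the time, the measured TCP pose, the force, the opening and the grip force at its end, in the units of the state.
- env.observe(): the state, without advancing time (a new reading comes with each control period).
- env.get_image(name): name is "scene" or "top"; returns (picture, depth): 384x512x3 uint8, red, green, blue; 384x512 float32, m along the optical axis (not along the pixel's ray), 0 where there is no reading.
- env.camera_model(name): a dict with "fovy" (degrees; the focal length in pixels is half the picture's height over the tangent of half this angle, whatever the lens; pixels are square), "cx", "cy" (the principal point, pixels), "T" (4x4, takes a point from camera to world coordinates). Camera axes: x right, y down, z forward; pixel columns grow to the right and rows downward; lengths in m; the calibration is good to about 2 mm. A picture is of the moment at which its call begins. camera_model takes no time and is no camera call.
- env.close_job(): hands the job in; it is judged then, once.
The state is a dict: "time_s": time; "q": joint angles; "qvel": joint speeds; "joint_efforts": joint torques, N m; "position": TCP position; "tool_rot": TCP orientation; "ft_force": force on the tool from outside, world axes, zero at the start; "wrist_torque": the same for the moment, N m; "grip_width": finger opening in m; "gripper_force": force on a finger pad.
Only numpy, scipy, OpenCV 4.12 (cv2) and the standard library are available. Lean on these libraries where they do the work, as an engineer would, in place of code of your own. Each camera call takes 0.05 s, during which the arm holds its last target. There are 200 camera calls.

## Working session

There is one attempt and no reset: what is moved stays moved. The work goes in short steps, Python scripts to look and compute and a tool call to move; the robot and the scene stay as the last step left them, time stands still between calls to the robot, and variables do not carry over. Pictures are saved under pics/ and viewed, at most 10 in all, crops included, and the job is handed in when it is done.

Besides the shell and the picture viewer there is one more tool, called after ">>>" as name(argument=value, ...) on one line, values as JSON. servo_tool: Moves the arm, as the interface text tells. Its arguments: {"type":"object","properties":{"steps":{"type":"array"},"newtons":{"type":"number"}},"required":["steps"]}

```bash
mkdir -p pics; ls
cat > h.py <<'E'
import numpy as np, cv2
from rig import env
def snap(n,tag):
    im,d=env.get_image(n); cv2.imwrite(f'pics/{tag}.png',im[:,:,::-1]); np.savez(f'/tmp/{tag}.npz',im=im,d=d); return im,d
def world(n,d):
    m=env.camera_model(n); h,w=d.shape; f=h/2/np.tan(np.radians(m['fovy'])/2)
    v,u=np.mgrid[:h,:w]; P=np.stack([(u-m['cx'])/f*d,(v-m['cy'])/f*d,d,np.ones_like(d)],-1)@m['T'].T
    return P[...,:3]
E
python3 - <<'E'
from h import *
for n in('top','scene'):
    snap(n,n+'0'); m=env.camera_model(n); print(n,m['fovy'],m['cx'],m['cy'],np.round(m['T'],3).tolist())
s=env.observe(); print(s['time_s'],s['ft_force'],s['tool_rot'],s['grip_width'],env.tcp_to_tips)
E
```

```text
pics
top 52.01214754472209 256.76562386908734 193.5413980660915 [[0.074, -0.972, 0.225, 0.342], [-0.997, -0.071, 0.02, -0.03], [-0.003, -0.226, -0.974, 1.138], [0.0, 0.0, 0.0, 1.0]]
scene 54.105917929699984 253.40376757139543 193.14431862427057 [[-0.826, 0.418, -0.377, 0.98], [0.563, 0.606, -0.562, 0.604], [-0.007, -0.677, -0.736, 0.918], [0.0, 0.0, 0.0, 1.0]]
0.1 [-0.09003823  0.43559261 -0.60227436] [[ 9.35254254e-01  3.53976596e-01 -2.21927108e-04]
 [ 3.53976575e-01 -9.35253385e-01  1.30037395e-03]
 [ 2.52743866e-04 -1.29473727e-03 -9.99999130e-01]] 0.08551090502541084 0.019
```

View pics/top0.png

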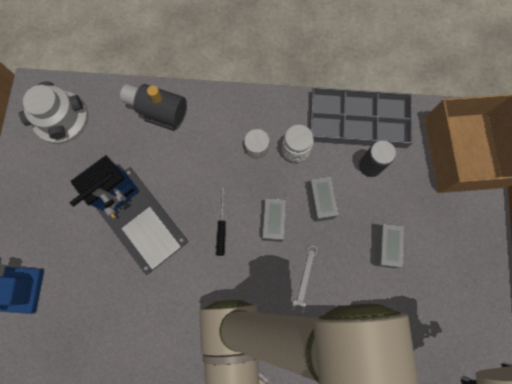

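View pics/scene0.png

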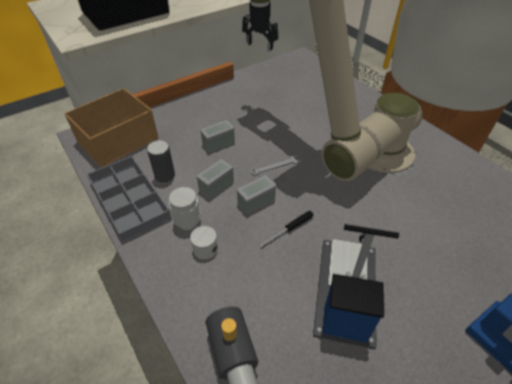

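The top view shows the tins at about (273,219), (324,198) and (393,245). The plate is at (152,237), with the column and raised lever near (105,190). The wrench is at (307,275), and the barrel is close to the middle tin.

```bash
cat >> h.py <<'E'
def rays(n,uv,z):
    m=env.camera_model(n); f=192/np.tan(np.radians(m['fovy'])/2); T=m['T']
    uv=np.atleast_2d(uv).astype(float); r=np.c_[(uv[:,0]-m['cx'])/f,(uv[:,1]-m['cy'])/f,np.ones(len(uv))]@T[:3,:3].T
    return T[:3,3]+r*((z-T[2,3])/r[:,2])[:,None]
def rect(p):
    (c,s,a)=cv2.minAreaRect((p[:,:2]*1000).astype(np.float32)); s=np.array(s)
    if s[0]<s[1]: s=s[::-1]; a+=90
    return np.round(c,1),np.round(s,1),round((a+90)%180-90,1)
E
python3 - <<'E'
from h import *
z=np.load('/tmp/top0.npz'); im,d=z['im'],z['d']; P=world('top',d)
for name,(u,v),h in [('t1',(273,219),.07),('t2',(324,198),.07),('t3',(393,245),.07),('plate',(152,237),.02)]:
    m=(abs(P[...,2]-h)<.007)&(d>0)
    if h==.02: m&=im.min(-1)>120
    n,l=cv2.connectedComponents(m.astype(np.uint8),connectivity=4)
    k=l==l[v,u]; vv,uu=np.nonzero(k); print(name,k.sum(),P[v,u],rect(rays('top',np.c_[uu,vv],h)))
# scene view
z=np.load('/tmp/scene0.npz'); im2,d2=z['im'],z['d']; Q=world('scene',d2)
for name,(u,v),h in [('t1',(257,189),.07),('t2',(213,173),.07),('t3',(217,131),.07),('plate',(344,254),.02)]:
    m=(abs(Q[...,2]-h)<.007)&(d2>0)
    if h==.02: m&=im2.min(-1)>120
    n,l=cv2.connectedComponents(m.astype(np.uint8),connectivity=4)
    k=l==l[v,u]; vv,uu=np.nonzero(k); print(name,k.sum(),Q[v,u],rect(rays('scene',np.c_[uu,vv],h)))
for (u,v) in [(372,230),(346,228),(397,235)]: print('handle',Q[v-2:v+3,u].round(3).tolist())
a=im[150:290,60:200];cv2.imwrite('pics/st.png',cv2.resize(a,None,fx=4,fy=4,interpolation=cv2.INTER_CUBIC)[:,:,::-1])
E
```

```text
t1 841 [ 0.52047732 -0.05752976  0.07003768] (array([522.5, -59.6]), array([112. ,  57.3]), 0.0)
t2 831 [ 0.58925508 -0.19461414  0.07203409] (array([ 592.4, -193.7]), array([112.5,  58.7]), 12.5)
t3 909 [ 0.4734202  -0.38532979  0.06979473] (array([ 473.4, -381.6]), array([112. ,  59.4]), -2.5)
plate 1823 [0.45172812 0.28071227 0.02159407] (array([451.3, 285.1]), array([149.6,  99.1]), 43.7)
t1 541 [ 0.52809158 -0.04964095  0.07311892] (array([527.4, -56. ]), array([114.7,  63.3]), 0.5)
t2 480 [ 0.60321705 -0.19044618  0.07063433] (array([ 596.7, -190.5]), array([115.7,  64.6]), 11.9)
t3 352 [ 0.48301316 -0.36868313  0.07218035] (array([ 477.4, -379.2]), array([113.3,  66.6]), -2.5)
plate 883 [0.43947923 0.25469851 0.01763317] (array([459.5, 278.7]), array([148.8,  82.8]), 42.8)
handle [[0.295, 0.228, 0.002], [0.52, 0.352, 0.301], [0.523, 0.355, 0.302], [0.524, 0.356, 0.301], [0.525, 0.357, 0.299]]
handle [[0.559, 0.317, 0.301], [0.559, 0.317, 0.298], [0.561, 0.32, 0.299], [0.562, 0.321, 0.298], [0.562, 0.322, 0.295]]
handle [[0.488, 0.389, 0.303], [0.98, 0.604, 0.918], [0.49, 0.392, 0.301], [0.491, 0.393, 0.3], [0.491, 0.394, 0.297]]
```

View pics/st.png

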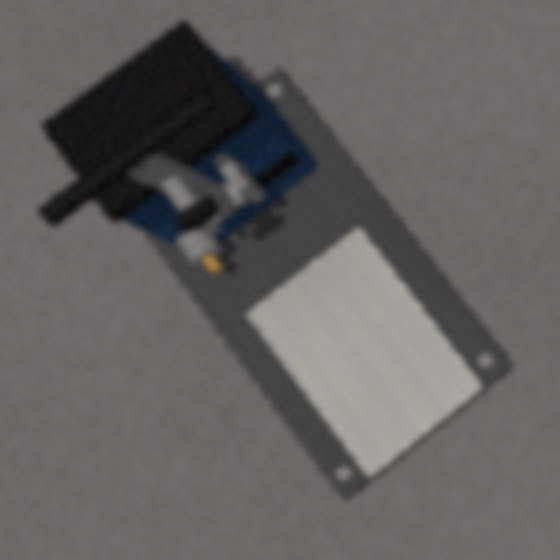

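The station view shows the column at upper left with the lever upright. The plate is clear, with its corners at about (360,228), (245,315), (370,478) and (482,383) in the crop. I'll start with the nearest tin, at about (0.475, -0.381).

>>> servo_tool(steps=[{"tx": 3.5, "ty": 1.66, "tz": -1, "yaw": -2.9, "claw": 8.5}, {"tx": 3.5, "ty": 1.66, "tz": -1, "yaw": -2.9}, {"tx": 3.5, "ty": 1.66, "tz": -1, "yaw": -2.9}, {"tx": 3.5, "ty": 1.66, "tz": -1, "yaw": -2.9}, {"tx": 3.5, "ty": 1.66, "tz": -1, "yaw": -2.9}, {"tx": 3.5, "ty": 1.66, "tz": -1, "yaw": -2.9}, {"tx": 3.5, "ty": 1.66, "tz": -1, "yaw": -2.9}, {"tx": 3.5, "ty": 1.66, "tz": -1, "yaw": -2.9}, {"tx": 0}, {"tx": 0}])

```text
invalid input at $.steps[1]: expected keys tx, ty, tz, yaw, claw
```

>>> servo_tool(steps=[{"tx": 3.5, "ty": 1.66, "tz": -1, "yaw": -2.9, "claw": 8.5}, {"tx": 3.5, "ty": 1.66, "tz": -1, "yaw": -2.9, "claw": 8.5}, {"tx": 3.5, "ty": 1.66, "tz": -1, "yaw": -2.9, "claw": 8.5}, {"tx": 3.5, "ty": 1.66, "tz": -1, "yaw": -2.9, "claw": 8.5}, {"tx": 3.5, "ty": 1.66, "tz": -1, "yaw": -2.9, "claw": 8.5}, {"tx": 3.5, "ty": 1.66, "tz": -1, "yaw": -2.9, "claw": 8.5}, {"tx": 3.5, "ty": 1.66, "tz": -1, "yaw": -2.9, "claw": 8.5}, {"tx": 3.5, "ty": 1.66, "tz": -1, "yaw": -2.9, "claw": 8.5}, {"tx": 0, "ty": 0, "tz": 0, "yaw": 0, "claw": 8.5}, {"tx": 0, "ty": 0, "tz": 0, "yaw": 0, "claw": 8.5}], newtons=50)

```text
time_s: 1.1
position: [0.4749, -0.3811, 0.1697]
tool_rot: [[0.999, -0.041, -0.001], [-0.041, -0.999, 0.001], [-0.001, -0.001, -1.0]]
ft_force: [0.2, -0.4, -0.3]
grip_width: 0.085
gripper_force: 0.0
```

>>> servo_tool(steps=[{"tx": 0, "ty": 0, "tz": -3, "yaw": 0, "claw": 8.5}, {"tx": 0, "ty": 0, "tz": -3, "yaw": 0, "claw": 8.5}, {"tx": 0, "ty": 0, "tz": -3, "yaw": 0, "claw": 8.5}, {"tx": 0, "ty": 0, "tz": -2, "yaw": 0, "claw": 8.5}, {"tx": 0, "ty": 0, "tz": -1.5, "yaw": 0, "claw": 8.5}, {"tx": 0, "ty": 0, "tz": 0, "yaw": 0, "claw": 8.5}, {"tx": 0, "ty": 0, "tz": 0, "yaw": 0, "claw": 4}, {"tx": 0, "ty": 0, "tz": 0, "yaw": 0, "claw": 4}, {"tx": 0, "ty": 0, "tz": 0, "yaw": 0, "claw": 4}, {"tx": 0, "ty": 0, "tz": 0, "yaw": 0, "claw": 4}, {"tx": 0, "ty": 0, "tz": 0, "yaw": 0, "claw": 4}, {"tx": 0, "ty": 0, "tz": 0, "yaw": 0, "claw": 4}, {"tx": 0, "ty": 0, "tz": 0, "yaw": 0, "claw": 4}], newtons=50)

```text
time_s: 2.4
position: [0.4748, -0.3825, 0.0468]
tool_rot: [[0.999, -0.043, 0.001], [-0.043, -0.999, -0.003], [0.001, 0.002, -1.0]]
ft_force: [-2.7, -2.3, 7.3]
grip_width: 0.0557
gripper_force: 55.3
```

>>> servo_tool(steps=[{"tx": 0, "ty": 0, "tz": 0.5, "yaw": 0, "claw": 4}, {"tx": 0, "ty": 0, "tz": 1, "yaw": 0, "claw": 4}, {"tx": 0, "ty": 0, "tz": 1, "yaw": 0, "claw": 4}, {"tx": 0, "ty": 0, "tz": 0.5, "yaw": 0, "claw": 4}, {"tx": 0, "ty": 0, "tz": 0, "yaw": 0, "claw": 4}, {"tx": 0, "ty": 0, "tz": 0, "yaw": 0, "claw": 4}, {"tx": 0, "ty": 0, "tz": 0, "yaw": 0, "claw": 4}, {"tx": 0, "ty": 0, "tz": 0, "yaw": 0, "claw": 4}], newtons=50)

```text
time_s: 3.2
position: [0.4745, -0.3814, 0.0749]
tool_rot: [[0.999, -0.043, -0.001], [-0.043, -0.999, 0.001], [-0.001, -0.001, -1.0]]
ft_force: [0.2, -0.4, -7.8]
grip_width: 0.0554
gripper_force: 54.6
```

7.5 N is about 0.77 kg, so this tin is clearly the loaded one (an empty would read about 2 N). I'll carry it over.

>>> servo_tool(steps=[{"tx": 0, "ty": 0, "tz": 1.5, "yaw": 0, "claw": 4}, {"tx": 0, "ty": 0, "tz": 3, "yaw": 0, "claw": 4}, {"tx": 0, "ty": 0, "tz": 3, "yaw": 0, "claw": 4}, {"tx": 0, "ty": 0, "tz": 2, "yaw": 0, "claw": 4}, {"tx": 0, "ty": 0, "tz": 0, "yaw": 0, "claw": 4}], newtons=60)

```text
time_s: 3.7
position: [0.4754, -0.3824, 0.173]
tool_rot: [[0.999, -0.043, 0.004], [-0.043, -0.999, -0.004], [0.004, 0.004, -1.0]]
ft_force: [0.7, -1.0, -6.2]
grip_width: 0.0553
gripper_force: 66.8
```

>>> servo_tool(steps=[{"tx": -0.1, "ty": 1, "tz": 0, "yaw": 0.7, "claw": 4}, {"tx": -0.2, "ty": 2, "tz": 0, "yaw": 1.5, "claw": 4}, {"tx": -0.37, "ty": 3.5, "tz": 0, "yaw": 2.6, "claw": 4}, {"tx": -0.37, "ty": 3.5, "tz": 0, "yaw": 2.6, "claw": 4}, {"tx": -0.37, "ty": 3.5, "tz": 0, "yaw": 2.6, "claw": 4}, {"tx": -0.37, "ty": 3.5, "tz": 0, "yaw": 2.6, "claw": 4}, {"tx": -0.37, "ty": 3.5, "tz": 0, "yaw": 2.6, "claw": 4}, {"tx": -0.37, "ty": 3.5, "tz": 0, "yaw": 2.6, "claw": 4}, {"tx": -0.37, "ty": 3.5, "tz": 0, "yaw": 2.6, "claw": 4}, {"tx": -0.37, "ty": 3.5, "tz": 0, "yaw": 2.6, "claw": 4}, {"tx": -0.37, "ty": 3.5, "tz": 0, "yaw": 2.6, "claw": 4}, {"tx": -0.37, "ty": 3.5, "tz": 0, "yaw": 2.6, "claw": 4}, {"tx": -0.37, "ty": 3.5, "tz": 0, "yaw": 2.6, "claw": 4}, {"tx": -0.37, "ty": 3.5, "tz": 0, "yaw": 2.6, "claw": 4}, {"tx": -0.37, "ty": 3.5, "tz": 0, "yaw": 2.6, "claw": 4}, {"tx": -0.37, "ty": 3.5, "tz": 0, "yaw": 2.6, "claw": 4}, {"tx": -0.37, "ty": 3.5, "tz": 0, "yaw": 2.6, "claw": 4}, {"tx": -0.37, "ty": 3.5, "tz": 0, "yaw": 2.6, "claw": 4}, {"tx": -0.37, "ty": 3.3, "tz": 0, "yaw": 2.6, "claw": 4}, {"tx": 0, "ty": 0, "tz": 0, "yaw": 0, "claw": 4}], newtons=60)

```text
time_s: 5.7
position: [0.4066, 0.2444, 0.1687]
tool_rot: [[0.716, 0.698, -0.003], [0.698, -0.716, 0.0], [-0.002, -0.002, -1.0]]
ft_force: [0.2, -1.0, -6.1]
grip_width: 0.0553
gripper_force: 68.1
```

>>> servo_tool(steps=[{"tx": 0, "ty": 0, "tz": -2, "yaw": 0, "claw": 4}, {"tx": 0, "ty": 0, "tz": -2.5, "yaw": 0, "claw": 4}, {"tx": 0, "ty": 0, "tz": -1.5, "yaw": 0, "claw": 4}, {"tx": 0.9, "ty": 0.8, "tz": 0, "yaw": 0, "claw": 4}, {"tx": 1.8, "ty": 1.6, "tz": 0, "yaw": 0, "claw": 4}, {"tx": 1.2, "ty": 1.1, "tz": 0, "yaw": -0.5, "claw": 4}, {"tx": 0.6, "ty": 0.5, "tz": 0, "yaw": 0, "claw": 4}, {"tx": 0, "ty": 0, "tz": 0, "yaw": 0, "claw": 4}, {"tx": 0, "ty": 0, "tz": 0, "yaw": 0, "claw": 4}], newtons=60)

```text
time_s: 6.6
position: [0.4527, 0.2808, 0.1097]
tool_rot: [[0.726, 0.688, -0.002], [0.688, -0.726, -0.001], [-0.002, -0.001, -1.0]]
ft_force: [0.1, -1.3, -7.6]
grip_width: 0.0554
gripper_force: 68.1
```

Run:
```python
from h import *
im,d=snap('top','top1'); im2,d2=snap('scene','scene1')
f=lambda a:cv2.resize(a,None,fx=2,fy=2)
cv2.imwrite('pics/pair1.png',np.hstack([cv2.resize(im[130:330,40:240],(400,400)),cv2.resize(im2[150:350,250:450],(400,400))])[:,:,::-1])
```

```text
(no output)
```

View pics/pair1.png

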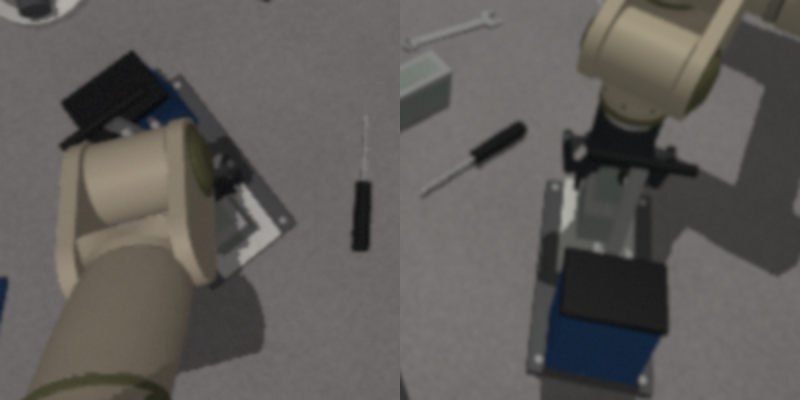

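The tin (scene crop around (600,215)) is held over the plate, clear of the lever at (630,160). I'll shift it 0.3 cm in y and lower it.

>>> servo_tool(steps=[{"tx": 0, "ty": 0.3, "tz": -0.5, "yaw": 0, "claw": 4}, {"tx": 0, "ty": 0, "tz": -1, "yaw": 0, "claw": 4}, {"tx": 0, "ty": 0, "tz": -1, "yaw": 0, "claw": 4}, {"tx": 0, "ty": 0, "tz": -0.7, "yaw": 0, "claw": 4}, {"tx": 0, "ty": 0, "tz": -0.4, "yaw": 0, "claw": 4}, {"tx": 0, "ty": 0, "tz": -0.2, "yaw": 0, "claw": 4}, {"tx": 0, "ty": 0, "tz": -0.2, "yaw": 0, "claw": 4}, {"tx": 0, "ty": 0, "tz": 0, "yaw": 0, "claw": 4}, {"tx": 0, "ty": 0, "tz": 0, "yaw": 0, "claw": 4}, {"tx": 0, "ty": 0, "tz": 0, "yaw": 0, "claw": 4}], newtons=60)

```text
time_s: 7.7
position: [0.4539, 0.2845, 0.0706]
tool_rot: [[0.726, 0.688, 0.001], [0.688, -0.726, 0.0], [0.001, 0.0, -1.0]]
ft_force: [0.0, -0.6, -6.3]
grip_width: 0.0552
gripper_force: 68.2
```

>>> servo_tool(steps=[{"tx": -0.1, "ty": 0, "tz": -0.15, "yaw": 0, "claw": 4}, {"tx": 0, "ty": 0, "tz": -0.1, "yaw": 0, "claw": 4}, {"tx": 0, "ty": 0, "tz": -0.1, "yaw": 0, "claw": 4}, {"tx": 0, "ty": 0, "tz": 0, "yaw": 0, "claw": 4}, {"tx": 0, "ty": 0, "tz": 0, "yaw": 0, "claw": 4}], newtons=60)

```text
time_s: 8.2
position: [0.4528, 0.2845, 0.0669]
tool_rot: [[0.726, 0.687, 0.0], [0.687, -0.726, 0.0], [0.0, 0.0, -1.0]]
ft_force: [-1.1, -1.0, -5.7]
grip_width: 0.0556
gripper_force: 68.2
```

Contact is starting. I'll go 1.5 mm lower, then release.

>>> servo_tool(steps=[{"tx": 0, "ty": 0, "tz": -0.1, "yaw": 0, "claw": 4}, {"tx": 0, "ty": 0, "tz": -0.05, "yaw": 0, "claw": 4}, {"tx": 0, "ty": 0, "tz": 0, "yaw": 0, "claw": 4}, {"tx": 0, "ty": 0, "tz": 0, "yaw": 0, "claw": 4}], newtons=60)

```text
time_s: 8.6
position: [0.4528, 0.2845, 0.0668]
tool_rot: [[0.726, 0.688, 0.001], [0.688, -0.726, 0.0], [0.001, 0.001, -1.0]]
ft_force: [-5.6, -2.6, 9.8]
grip_width: 0.0554
gripper_force: 70.0
```

>>> servo_tool(steps=[{"tx": 0, "ty": 0, "tz": 0, "yaw": 0, "claw": 8.5}, {"tx": 0, "ty": 0, "tz": 0, "yaw": 0, "claw": 8.5}, {"tx": 0, "ty": 0, "tz": 0, "yaw": 0, "claw": 8.5}, {"tx": 0, "ty": 0, "tz": 0, "yaw": 0, "claw": 8.5}, {"tx": 0, "ty": 0, "tz": 0, "yaw": 0, "claw": 8.5}, {"tx": 0, "ty": 0, "tz": 0, "yaw": 0, "claw": 8.5}, {"tx": 0, "ty": 0, "tz": 1, "yaw": 0, "claw": 8.5}, {"tx": 0, "ty": 0, "tz": 2, "yaw": 0, "claw": 8.5}, {"tx": 0, "ty": 0, "tz": 3, "yaw": 0, "claw": 8.5}, {"tx": 0, "ty": 0, "tz": 2, "yaw": 0, "claw": 8.5}, {"tx": -3, "ty": -2.9, "tz": 1, "yaw": 0, "claw": 8.5}, {"tx": -3, "ty": -2.9, "tz": 2, "yaw": 0, "claw": 8.5}, {"tx": -3, "ty": -2.9, "tz": 2, "yaw": 0, "claw": 8.5}, {"tx": -2, "ty": -2, "tz": 3, "yaw": 0, "claw": 8.5}, {"tx": 0, "ty": 0, "tz": 0, "yaw": 0, "claw": 8.5}])

```text
time_s: 10.1
position: [0.3418, 0.1763, 0.2289]
tool_rot: [[0.727, 0.687, 0.006], [0.687, -0.727, 0.001], [0.005, 0.004, -1.0]]
ft_force: [0.7, -0.1, -0.9]
grip_width: 0.0846
gripper_force: 0.0
```

Run:
```python
from h import *
im,d=snap('top','top2'); im2,d2=snap('scene','scene2')
cv2.imwrite('pics/pair2.png',np.hstack([cv2.resize(im[130:330,40:240],(400,400)),cv2.resize(im2[150:350,250:450],(400,400))])[:,:,::-1])
P=world('top',d); c=np.radians(43.7);
R=np.array([[np.cos(c),np.sin(c)],[-np.sin(c),np.cos(c)]])
def loc(P): return np.dstack([(P[...,:2]-[.452,.2845])@R.T,P[...,2]])
L=loc(P); m=(abs(L[...,2]-.09)<.006)&(abs(L[...,0])<.09)&(abs(L[...,1])<.06)&(d>0)
vv,uu=np.nonzero(m); print('lid',len(vv),rect(rays('top',np.c_[uu,vv],.09)))
m=(abs(L[...,2]-.02)<.006)&(im.min(-1)>110)&(abs(L[...,0])<.09)&(abs(L[...,1])<.06)
vv,uu=np.nonzero(m); print('plate',len(vv),rect(rays('top',np.c_[uu,vv],.02)))
# handle/lever points in plate frame, z>.2
for n,dd in(('top',d),('scene',d2)):
    Q=loc(world(n,dd)); m=(Q[...,2]>.275)&(Q[...,2]<.315)&(abs(Q[...,0]-.1)<.06)&(abs(Q[...,1])<.065)&(dd>0)
    q=Q[m]; print(n,len(q),q.min(0).round(3),q.max(0).round(3),q.mean(0).round(3))
```

```text
lid 831 (array([451.8, 282.2]), array([113. ,  58.1]), 43.6)
plate 348 (array([465.2, 298.1]), array([111.3, 100.5]), 44.2)
top 350 [ 0.089 -0.053  0.277] [0.103 0.057 0.305] [0.095 0.002 0.298]
scene 415 [ 0.092 -0.054  0.275] [0.107 0.055 0.305] [0.101 0.    0.297]
```

View pics/pair2.png

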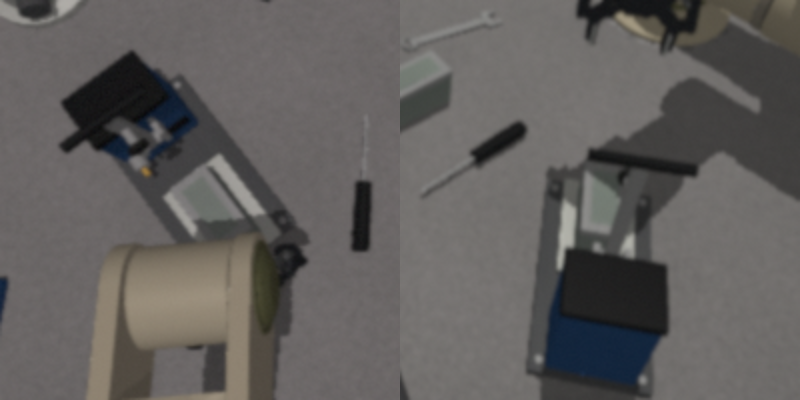

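The tin stands centred: the lid is at (451.8, 282.2), yaw 43.6°. The upright lever's bar is at about (90,120) in the left crop, which is plate x ≈ 98 mm, z ≈ 0.295 (joint ≈ 1.5). I'll grip the bar at plate y = +40 mm from above and follow its arc.

>>> servo_tool(steps=[{"tx": 0, "ty": 0, "tz": 3.5, "yaw": 7, "claw": 5}, {"tx": 0, "ty": 0, "tz": 3.5, "yaw": 7, "claw": 5}, {"tx": 0, "ty": 0, "tz": 3.5, "yaw": 7, "claw": 5}, {"tx": 0, "ty": 0, "tz": 3.5, "yaw": 7, "claw": 5}, {"tx": 1.7, "ty": 2.2, "tz": 0, "yaw": 7, "claw": 5}, {"tx": 1.7, "ty": 2.3, "tz": 0, "yaw": 7, "claw": 5}, {"tx": 1.7, "ty": 2.3, "tz": 0, "yaw": 7, "claw": 5}, {"tx": 1.7, "ty": 2.3, "tz": 0, "yaw": 7, "claw": 5}, {"tx": 1.7, "ty": 2.3, "tz": 0, "yaw": 7, "claw": 5}, {"tx": 1.7, "ty": 2.3, "tz": 0, "yaw": 7, "claw": 5}, {"tx": 1.7, "ty": 2.3, "tz": 0, "yaw": 7, "claw": 5}, {"tx": 1.7, "ty": 2.3, "tz": 0, "yaw": 7, "claw": 5}, {"tx": 1.7, "ty": 2.2, "tz": 0, "yaw": 6.3, "claw": 5}, {"tx": 0, "ty": 0, "tz": 0, "yaw": 0, "claw": 5}, {"tx": 0, "ty": 0, "tz": 0, "yaw": 0, "claw": 5}], newtons=20)

```text
time_s: 11.7
position: [0.496, 0.3832, 0.3634]
tool_rot: [[-0.691, 0.723, -0.003], [0.723, 0.691, -0.001], [0.001, -0.003, -1.0]]
ft_force: [-0.3, -0.1, -0.2]
grip_width: 0.0496
gripper_force: 0.0
```

>>> servo_tool(steps=[{"tx": 0, "ty": -0.2, "tz": -2, "yaw": 0, "claw": 5}, {"tx": 0, "ty": 0, "tz": -2, "yaw": 0, "claw": 5}, {"tx": 0, "ty": 0, "tz": -2, "yaw": 0, "claw": 5}, {"tx": 0, "ty": 0, "tz": -1, "yaw": 0, "claw": 5}, {"tx": 0, "ty": 0, "tz": 0, "yaw": 0, "claw": 5}, {"tx": 0, "ty": 0, "tz": 0, "yaw": 0, "claw": 5}], newtons=20)

```text
time_s: 12.3
position: [0.4959, 0.3804, 0.2963]
tool_rot: [[-0.691, 0.723, 0.001], [0.723, 0.691, 0.001], [-0.0, 0.001, -1.0]]
ft_force: [-1.3, -0.3, -0.3]
grip_width: 0.0501
gripper_force: 0.0
```

>>> servo_tool(steps=[{"tx": 0, "ty": 0, "tz": 0, "yaw": 0, "claw": 0.8}, {"tx": 0, "ty": 0, "tz": 0, "yaw": 0, "claw": 0.8}, {"tx": 0, "ty": 0, "tz": 0, "yaw": 0, "claw": 0.8}, {"tx": 0, "ty": 0, "tz": 0, "yaw": 0, "claw": 0.8}, {"tx": 0, "ty": 0, "tz": 0, "yaw": 0, "claw": 0.8}, {"tx": 0, "ty": 0, "tz": 0, "yaw": 0, "claw": 0.8}, {"tx": 0, "ty": 0, "tz": 0, "yaw": 0, "claw": 0.8}, {"tx": 0, "ty": 0, "tz": 0, "yaw": 0, "claw": 0.8}, {"tx": 0, "ty": 0, "tz": 0, "yaw": 0, "claw": 0.8}, {"tx": 0, "ty": 0, "tz": 0, "yaw": 0, "claw": 0.8}], newtons=20)

```text
time_s: 13.3
position: [0.4959, 0.3805, 0.296]
tool_rot: [[-0.691, 0.723, 0.001], [0.723, 0.691, 0.001], [-0.0, 0.001, -1.0]]
ft_force: [-0.8, -0.4, 6.7]
grip_width: 0.0132
gripper_force: 20.1
```

>>> servo_tool(steps=[{"tx": -0.61, "ty": -0.58, "tz": -0.1, "yaw": 0, "claw": 0.8}, {"tx": -0.61, "ty": -0.59, "tz": -0.11, "yaw": 0, "claw": 0.8}, {"tx": -1.2, "ty": -1.15, "tz": -0.37, "yaw": 0, "claw": 0.8}, {"tx": -1.16, "ty": -1.11, "tz": -0.54, "yaw": 0, "claw": 0.8}, {"tx": -1.12, "ty": -1.07, "tz": -0.69, "yaw": 0, "claw": 0.8}, {"tx": -1.07, "ty": -1.02, "tz": -0.84, "yaw": 0, "claw": 0.8}, {"tx": 0, "ty": 0, "tz": 0, "yaw": 0, "claw": 0.8}], newtons=25)

```text
time_s: 14.0
position: [0.4368, 0.3241, 0.2681]
tool_rot: [[-0.691, 0.723, -0.002], [0.723, 0.691, -0.002], [0.0, -0.003, -1.0]]
ft_force: [-0.9, -0.5, 1.6]
grip_width: 0.0127
gripper_force: 25.1
```

>>> servo_tool(steps=[{"tx": -1.0, "ty": -0.95, "tz": -0.99, "yaw": 0, "claw": 0.8}, {"tx": -0.92, "ty": -0.88, "tz": -1.12, "yaw": 0, "claw": 0.8}, {"tx": -0.84, "ty": -0.8, "tz": -1.25, "yaw": 0, "claw": 0.8}, {"tx": -0.74, "ty": -0.71, "tz": -1.35, "yaw": 0, "claw": 0.8}, {"tx": -0.64, "ty": -0.61, "tz": -1.45, "yaw": 0, "claw": 0.8}, {"tx": -0.54, "ty": -0.51, "tz": -1.53, "yaw": 0, "claw": 0.8}, {"tx": -0.42, "ty": -0.4, "tz": -1.6, "yaw": 0, "claw": 0.8}, {"tx": -0.3, "ty": -0.29, "tz": -1.64, "yaw": 0, "claw": 0.8}, {"tx": 0, "ty": 0, "tz": 0, "yaw": 0, "claw": 0.8}, {"tx": 0, "ty": 0, "tz": 0, "yaw": 0, "claw": 0.8}], newtons=25)

```text
time_s: 15.0
position: [0.3845, 0.2741, 0.1595]
tool_rot: [[-0.691, 0.723, -0.001], [0.723, 0.691, 0.0], [0.001, -0.0, -1.0]]
ft_force: [0.9, 2.5, -1.8]
grip_width: 0.0131
gripper_force: 24.9
```

>>> servo_tool(steps=[{"tx": -0.1, "ty": -0.1, "tz": -0.85, "yaw": 0, "claw": 0.8}, {"tx": -0.09, "ty": -0.08, "tz": -0.85, "yaw": 0, "claw": 0.8}, {"tx": -0.04, "ty": -0.04, "tz": -0.6, "yaw": 0, "claw": 0.8}, {"tx": -0.02, "ty": -0.02, "tz": -0.4, "yaw": 0, "claw": 0.8}, {"tx": 0, "ty": 0, "tz": -0.3, "yaw": 0, "claw": 0.8}, {"tx": 0, "ty": 0, "tz": 0, "yaw": 0, "claw": 0.8}, {"tx": 0, "ty": 0, "tz": 0, "yaw": 0, "claw": 0.8}], newtons=25)

```text
time_s: 15.7
position: [0.3824, 0.272, 0.1294]
tool_rot: [[-0.691, 0.723, 0.002], [0.723, 0.691, 0.002], [-0.0, 0.003, -1.0]]
ft_force: [3.0, 5.9, 0.2]
grip_width: 0.0131
gripper_force: 24.7
```

>>> servo_tool(steps=[{"tx": 0.1, "ty": 0.1, "tz": -0.2, "yaw": 0, "claw": 0.8}, {"tx": 0, "ty": 0, "tz": -0.15, "yaw": 0, "claw": 0.8}, {"tx": 0, "ty": 0, "tz": -0.1, "yaw": 0, "claw": 0.8}, {"tx": 0, "ty": 0, "tz": 0, "yaw": 0, "claw": 0.8}, {"tx": 0, "ty": 0, "tz": 0, "yaw": 0, "claw": 0.8}], newtons=25)

```text
time_s: 16.2
position: [0.3825, 0.272, 0.1273]
tool_rot: [[-0.692, 0.722, 0.002], [0.722, 0.692, -0.0], [-0.002, 0.001, -1.0]]
ft_force: [-9.5, -5.8, 32.9]
grip_width: 0.0133
gripper_force: 28.2
```

Firm contact at the level position. I'll ease off, open and retreat.

>>> servo_tool(steps=[{"tx": 0, "ty": 0, "tz": 0.25, "yaw": 0, "claw": 0.8}, {"tx": 0, "ty": 0, "tz": 0, "yaw": 0, "claw": 4}, {"tx": 0, "ty": 0, "tz": 0, "yaw": 0, "claw": 4}, {"tx": 0, "ty": 0, "tz": 0, "yaw": 0, "claw": 4}, {"tx": 0, "ty": 0, "tz": 0, "yaw": 0, "claw": 4}, {"tx": 0, "ty": 0, "tz": 0, "yaw": 0, "claw": 4}, {"tx": 0, "ty": 0, "tz": 1, "yaw": 0, "claw": 4}, {"tx": 0, "ty": 0, "tz": 2, "yaw": 0, "claw": 4}, {"tx": 0, "ty": 0, "tz": 3, "yaw": 0, "claw": 4}, {"tx": 0, "ty": 0, "tz": 3, "yaw": 0, "claw": 4}, {"tx": -0.5, "ty": -3, "tz": 2, "yaw": 0, "claw": 4}, {"tx": -0.5, "ty": -4, "tz": 1, "yaw": 0, "claw": 4}, {"tx": -0.5, "ty": -4, "tz": 0, "yaw": 0, "claw": 4}, {"tx": -0.5, "ty": -4, "tz": 0, "yaw": 0, "claw": 4}, {"tx": 0, "ty": -4, "tz": 0, "yaw": 0, "claw": 4}, {"tx": 0, "ty": -4, "tz": 0, "yaw": 0, "claw": 4}, {"tx": 0, "ty": -3, "tz": 0, "yaw": 0, "claw": 4}, {"tx": 0, "ty": 0, "tz": 0, "yaw": 0, "claw": 4}])

```text
time_s: 18.0
position: [0.3627, 0.0097, 0.2482]
tool_rot: [[-0.688, 0.726, 0.001], [0.726, 0.688, -0.001], [-0.001, 0.0, -1.0]]
ft_force: [0.3, 0.2, -0.1]
grip_width: 0.0398
gripper_force: 0.0
```

Run:
```python
from h import *
im,d=snap('top','top3'); im2,d2=snap('scene','scene3')
cv2.imwrite('pics/pair3.png',np.hstack([cv2.resize(im[130:330,40:240],(400,400)),cv2.resize(im2[150:350,250:450],(400,400))])[:,:,::-1])
c=np.radians(43.7); R=np.array([[np.cos(c),np.sin(c)],[-np.sin(c),np.cos(c)]])
def loc(P): return np.dstack([(P[...,:2]-[.452,.2845])@R.T,P[...,2]])
for n,dd in(('top',d),('scene',d2)):
    Q=loc(world(n,dd)); ok=dd>0
    m=ok&(abs(Q[...,0]+.06)<.004)&(abs(abs(Q[...,1])-.042)<.012)&(Q[...,2]>.1)&(Q[...,2]<.2); print(n,'bar top',m.sum(),np.median(Q[m][:,2]).round(4))
    m=ok&(abs(Q[...,1])<.006)&(abs(Q[...,0]-.02)<.06)&(Q[...,2]>.1)&(Q[...,2]<.2); q=Q[m]
    if len(q)>10: print('arm slope',np.polyfit(q[:,0],q[:,2],1).round(4))
L=loc(world('top',d)); m=(abs(L[...,2]-.09)<.006)&(abs(L[...,0])<.09)&(abs(L[...,1])<.05)&(d>0)
vv,uu=np.nonzero(m); print('lid',rect(rays('top',np.c_[uu,vv],.09)))
print(env.observe()['ft_force'])
```

```text
top bar top 63 0.1317
arm slope [0.0023 0.1296]
scene bar top 35 0.132
arm slope [0.0052 0.1299]
lid (array([451.9, 281.9]), array([113. ,  58.3]), 43.2)
[-1.50163523 -0.15032723 -0.22349323]
```

View pics/pair3.png

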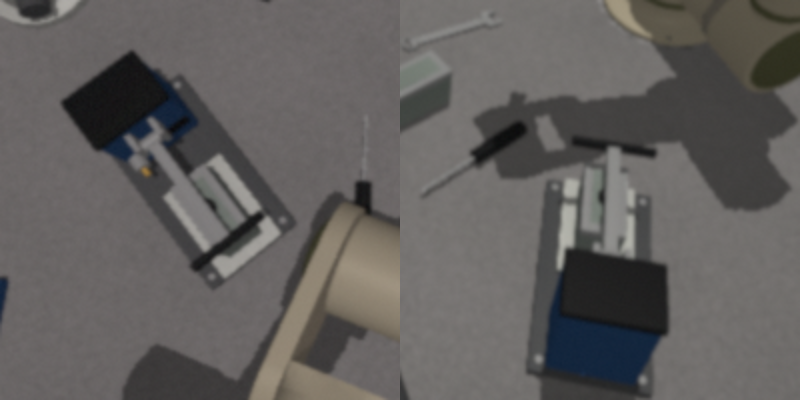

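The lever is level: its bar top is at z = 0.132, its slope is about 0, and it rests on the lid. The tin is still centred and the arm is clear.

```bash
python3 -c "
from rig import env
print(env.close_job())"
```

```text
the job is handed in; nothing more can be done
None
```

The loaded tin (about 0.77 kg when lifted) is centred on the plate with the hold-down lever level on its lid, and the job is handed in; I lifted only that tin, since its weight already settled which one it was, so the other two were never touched.

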